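# Lock a tube block into the block shaker

### The arm

A 6-joint arm with a two-finger parallel gripper is mounted at the origin on a cart in front of the work surface, level with it; the furniture and walls round the work are solid. World frame = base frame: x ahead of the robot, y to its left, z up, the work surface at z = 0. Lengths are in m, angles in rad, forces in N, time in s.
With the tool pointing down it reaches from about 0.325 to 0.9 m from the base axis. Payload 6.1 kg.
Tool frame: the origin (TCP) lies on the centre line of the jaws, within the pads' length; the fingertips stand 8 mm ahead of it and the grasp point (between the pads) lies 11 mm behind it; x points along the fingers, y is the direction in which the jaws open and shut, and the axes are right-handed (so a half turn about x gives the same grasp; the last joint's range is limited). The gripper opens to 85 mm and grips with 20 to 120 N. Pads are 22 mm wide; open, the fingers measure 114 mm over their backs; the gripper's body (76 mm by 85 mm) begins 54 mm behind the grasp point. The pads swing forward as they close: fully open they stand 13 mm farther back than shut.
Start: joints at [-1.276, 0.22, 1.526, -0, 1.395, -0.126], TCP at [0.255, -0.57, 0.239] pointing down, gripper open.
Joint ranges: [-2.98, 2.98], [-0.91, 2.08], [0.09, 2.57], [-1.24, 4.39], [0.2, 2.65], [-2.68, 2.68]. Speed limits (rad/s): [2.57, 2.57, 3.01, 3.14, 3.14, 3.14].

### API

Orientations are given as a unit quaternion [w, x, y, z].
In Python, from cell import manip gives the robot as it stands.
- The arm moves only by the shell command python3 -m jog 'ROWS' [OPENING] [FORCE]. ROWS is a JSON object of lists of equal length, an entry for each row: "offset": the shift along the tool's x, y, z in cm, a list of three; "twist": the turn about the tool's x in rad. A call has 1 to 10 rows; each row shifts and turns the pose as measured when the row begins, along the tool's axes as they then stand; what a row does not reach is not made up. A row lasts 1/12 s, in which the tool goes at most 41.7 mm and 7.16 degrees, less where a joint would pass 70% of its speed; a pose out of reach is approached as far as the arm can. A call with a gripper value outside its range is refused whole. OPENING is the closure, from 0 (fully open) to 1 (shut), set as the call begins (- or left out, the last holds). The fingers move at their own pace and stop on an object; FORCE is the grip in N (left out, the last holds). Time passes only in rows, so rows that do not move let the fingers close. It gives the time, the measured TCP pose, the force and the opening at its end, in the units of the state.
- manip.get_state(): the state, without advancing time (a new reading comes with each control period).
- manip.snapshot(name): name is "side" or "top"; returns the picture (384x512x3 uint8, blue, green, red); there is no depth.
- manip.calibration(name): a dict with "fovy" (degrees; the focal length in pixels is half the picture's height over the tangent of half this angle, whatever the lens; pixels are square), "cx", "cy" (the principal point, pixels), "rvec" (rotation vector, rad) and "tvec" (3), from world to camera coordinates, as OpenCV has them. Camera axes: x right, y down, z forward; pixel columns grow to the right and rows downward; lengths in m; the calibration is good to about 2 mm. A picture is of the moment at which its call begins. calibration takes no time and is no camera call.
- manip.job_done(): hands the job in, once; it reports no verdict.
Trained networks look in the newest picture that a camera, given by its name, has taken for a name from the list of things; names that differ only in an ending like _2 or _b are one class to them, and where a whole thing is asked for, a point or a joint stands for the part that bears it (a point fixed in the world has none). Each returns a list of dicts, best first, with "score" (0 to 1); they miss things now and then, are a little off and sometimes report something else, mostly with a low value. They report only what shows in the picture. A call takes as long as a camera call. They do not tell look-alikes from the thing itself.
- manip.recognise(camera, thing): "point" ([column, row] in pixels, amid what is visible of it).
- manip.cut_out(camera, thing): "region" (384x512 bool, what is visible of it) and "point" ([column, row] in pixels, amid what is visible of it).
The state is a dict: "clock": time; "joint_positions": joint angles; "joint_velocities": joint speeds; "effort": joint torques, N m; "position": TCP position; "tool_rot": TCP orientation; "contact_force": force on the tool from outside, world axes, zero at the start; "torque": the same for the moment, N m; "opening": opening from 0.0 (shut) to 1.0 (fully open).
Only numpy, scipy, OpenCV 4.12 (cv2) and the standard library are available. Lean on these libraries where they do the work, as an engineer would, in place of code of your own. Each camera call takes 0.05 s, during which the arm holds its last target.

### The job

Fit the aluminium tube block with the six wide wells onto the block shaker: set it on the sprung heater plate just in front of the two clamp toes, one ear facing each toe, press it down and slide it back under the toes, past their teeth, then let it come up so that both ears are locked in the pockets under the toes. Leave the twelve-well block and the other things on the bench where they stand.

Things in the scene. Friction and masses are not known exactly. Their poses are not given: they have to be found in the camera images.
- block_six_center (a point): Centre, half-way up, of the tube block to fit: aluminium, 72 (x) x 48 (y) x 64 mm high, about 0.36 kg, six wide wells (17 mm, 3 x 2) in its top; stands upright, z up, same either way round. At the foot of each long side (+y, -y) an ear sticks out 12 mm: 26 mm long in x, centred, 6 mm thick, 72 mm over both. Grip across the 48 mm, fingertips 26 mm or more above its underside, to pass over the toes.
- block_twelve_center (a point): Centre of the spare tube block: same material, outer size and ears, but twelve narrow wells (11 mm, 4 x 3). To be left alone. It stands to one side of the shaker and the six-well block to the other; which is where changes.
- shaker: Block shaker, fixed to the bench: white housing 200 (x) x 152 (y) x 58 mm high, sloped control panel at its front (-x). Origin at the centre of its underside; x points to its back, y to its left. In its top a dark steel heater plate, two steel clamp toes left and right of the plate's rear half.
- load_place (a point): Point on the shaker, axes as the shaker's, in the middle of the heater plate's top when up, 62 mm above the bench: the middle of the block's underside goes here, its x along this x, before it is pressed down; its ears are then 8 mm in front of the toes. The housing's rim stands 4 mm lower than the raised plate, 50 mm to the front of this point and 41 mm to each side: the sinking block must stay inside it.
- seat_place (a point): Where the block's centre (half-way up) is when locked in: 42 mm further along +x than load_place and the plate sunk 2 mm; axes as the shaker's. The ears then have 3 mm play to front and back and 4 mm to each side in the pockets. Slid back, the block meets the stops 45 mm behind load_place.
- toe_left (a point): Front end of the left clamp toe, on the underside of its tooth; the right toe is its mirror image at -y of the shaker. The 5 mm thick lip overhangs from 28 mm off the middle line out to a side wall at 40 mm; its top is 71 mm above the bench. The tooth hangs 3 mm below the lip, 5 mm long in x: an ear passes below it only with the plate sunk over 5 mm. Behind it lies the pocket, 32 mm long, then the stop.
- heater_plate (a joint): How far the heater plate is sunk, m: 0 = up, 0.012 = bottom stop. It is sprung: 8 N at 0, 0.5 N more per mm. A block's weight alone does not sink it; 7 to 9 N on top of that hold it 8 mm down, the depth to slide at. Let go with the ears behind the teeth, it rises and lifts them into the pockets against the lips, where it reads about 0.002.
- lab_timer: Digital timer, 58 x 70 x 18 mm, lies in front of the shaker; origin at its underside. Bystander.
- vial_a: Vial, 27 mm wide, 56 mm high, in front of the shaker; origin at its underside. Bystander.
- vial_b: Vial, 24 mm wide, 50 mm high, beside the other; origin at its underside. Bystander.
- beaker_small: Glass beaker, 59 mm wide, 70 mm high, left of the centrifuge; origin at its underside. Bystander.
- bottle_small: Glass bottle, 56 mm wide, 105 mm high, behind the shaker; origin at its underside. Bystander.
- forceps: Steel forceps, 19 x 127 x 8 mm, lying at the left front; origin at the underside. Bystander.
Things that resemble listed ones, but are neither listed nor needed, are in the scene too. What is shaped like the part that bears block_six_center but black or red is not meant.

How it is judged:
By the outcome, as a careful person would: the job done as asked, in the order asked, and still so for the second after the job is handed in, with the robot touching nothing.
It also fails if it takes over 37 s, if anything falls off the work surface, if the arm or the gripper's body presses on something with over 40 N, if the wrist force passes 120 N, or if a joint passes its speed limit or range.

## Working session

There is one attempt and no reset: what is moved stays moved. The work goes in short steps, Python scripts to look and compute and a shell command to move; the robot and the scene stay as the last step left them, time stands still between calls to the robot, and variables do not carry over. Pictures are saved under pics/ and viewed, and the job is handed in when it is done.

```bash
ls; mkdir -p pics
python3 - <<'E'
from cell import manip
import cv2
s=manip.get_state();print({k:(v if not hasattr(v,'tolist') else v.tolist()) for k,v in s.items()})
for n in("side","top"):
    cv2.imwrite(f"pics/{n}0.png",manip.snapshot(n));print(n,manip.calibration(n))
    for t in("block_six_center","block_twelve_center","shaker","heater_plate","toe_left"):
        if n=="top" or t=="block_six_center": print(t,[(r["score"],r["point"]) for r in manip.recognise(n,t)])
E
```

```text
pics
{'clock': 0.0, 'joint_positions': [-1.2760984721481028, 0.22118737502212324, 1.5276474300474374, 5.852112245472223e-06, 1.3947058977788067, -0.12612388333546293], 'joint_velocities': [-5.572865953303935e-05, 0.000875341320003289, 0.0008986944598365665, -0.0014774872704719226, 0.0010437585838453376, -0.0002917252759558921], 'effort': [-0.0002368802233831957, -49.68954920768738, -38.93950939178467, -0.000135676395984774, 0.010980214574374259, 3.468643740234256e-05], 'position': [0.25512661318694474, -0.5698942649160234, 0.23820401870711513], 'tool_rot': [-0.14700064976690427, -0.6914554646438006, -0.14837358120377164, 0.6915673718323483], 'contact_force': [0.4187963852644765, 0.4018494731638224, -0.40508981127493177], 'torque': [-0.07476325081794609, -0.014694835758256159, -0.012716054863339836], 'opening': 1.0026900534369936}
side {'fovy': 49.069929590230295, 'cx': 256.66218530931235, 'cy': 191.48507761963725, 'rvec': array([ 0.33151886, -2.77934573,  1.23304321]), 'tvec': array([0.55875314, 0.07631344, 1.28146898])}
block_six_center [(0.82, [284.7, 134.3]), (0.76, [265.7, 219.8]), (0.65, [337.1, 140.3]), (0.57, [305.4, 145.5]), (0.43, [328.6, 246.8])]
top {'fovy': 44.67652896883832, 'cx': 252.01963942310118, 'cy': 193.21879836070636, 'rvec': array([ 2.17173066, -2.12679765,  0.1321198 ]), 'tvec': array([0.07644483, 0.56207951, 1.34753263])}
block_six_center [(0.94, [354.0, 236.7]), (0.92, [375.3, 212.1]), (0.91, [224.5, 211.6]), (0.87, [375.8, 275.1]), (0.44, [139.5, 171.8])]
block_twelve_center [(0.95, [176.9, 225.8]), (0.62, [268.5, 113.7])]
shaker [(0.86, [287.4, 176.1])]
heater_plate [(0.91, [288.2, 172.6])]
toe_left [(0.78, [282.2, 174.4])]
```

Run:
```python
import cv2
for n in("side","top"):
    im=cv2.imread(f"pics/{n}0.png");cv2.imwrite(f"pics/{n}0b.png",cv2.resize(im,(800,600),interpolation=cv2.INTER_CUBIC))
im=cv2.imread("pics/top0.png")[90:300,120:420];cv2.imwrite("pics/top0c.png",cv2.resize(im,(800,560),interpolation=cv2.INTER_CUBIC))
```

```text
(no output)
```

View pics/side0b.png

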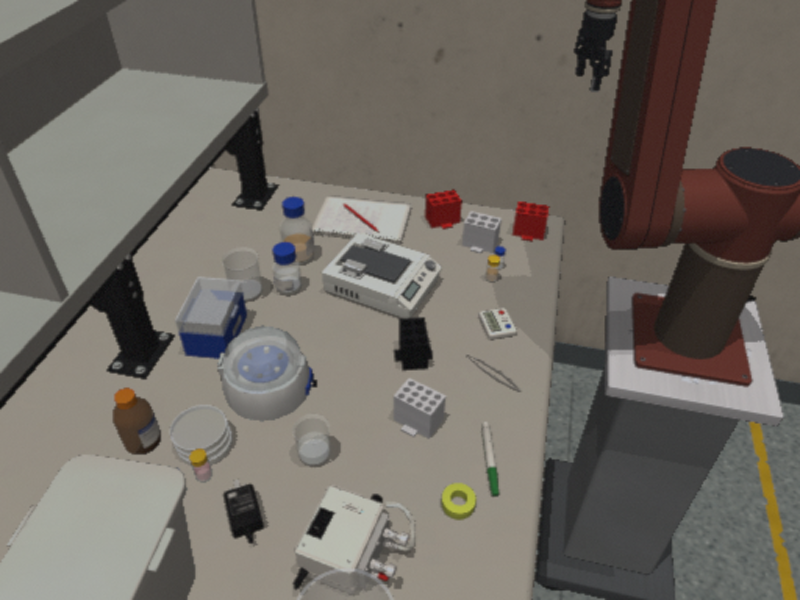

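View pics/top0b.png

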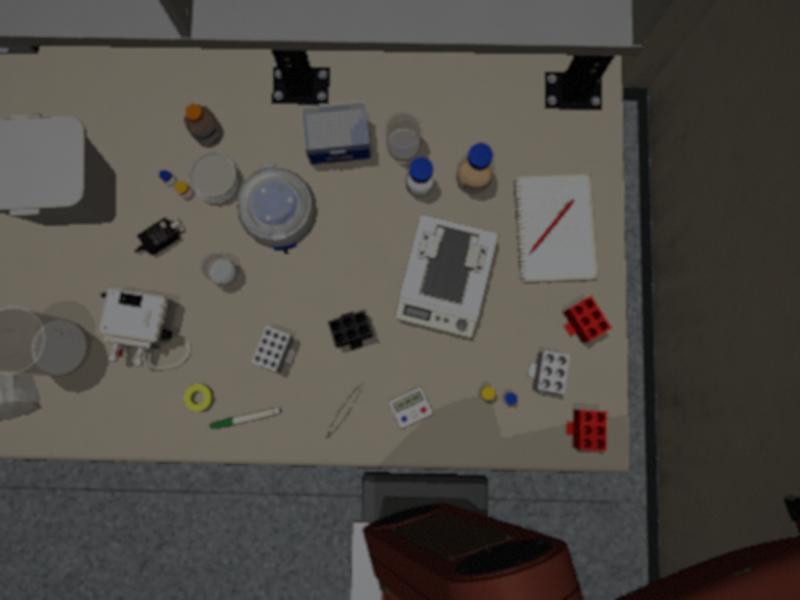

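View pics/top0c.png

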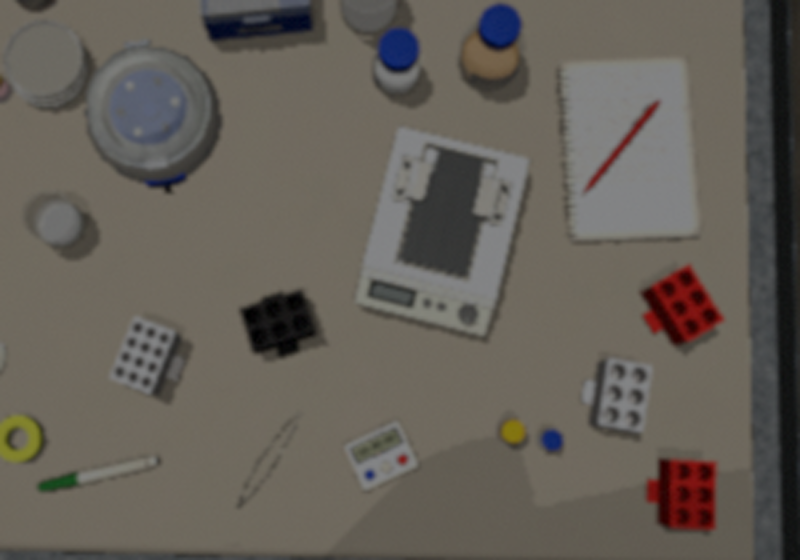

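Candidates in the top picture (512x384 px): grey six-well (354,237), red (375,212), red (376,275), black (224,212), and grey twelve-well (177,226). I choose (354,237), the aluminium one with 3x2 wells. I'll check it in a close crop and measure.

Run:
```python
from cell import manip
import cv2,numpy as np
out={}
for n in("side","top"):
    im=manip.snapshot(n);out[n]=im
    for t in("block_six_center","shaker","heater_plate"):
        for i,r in enumerate(manip.cut_out(n,t)):
            print(n,t,i,r["score"],r["point"],r["region"].sum()); out[f"{n}_{t}_{i}"]=r["region"]
np.savez("m.npz",**out)
a=out["top"][200:275,315:415];cv2.imwrite("pics/b_top.png",cv2.resize(a,(800,600),interpolation=cv2.INTER_CUBIC))
a=out["side"][120:180,280:360];cv2.imwrite("pics/b_side.png",cv2.resize(a,(800,600),interpolation=cv2.INTER_CUBIC))
a=out["top"][132:222,240:340];cv2.imwrite("pics/s_top.png",cv2.resize(a,(660,594),interpolation=cv2.INTER_CUBIC))
a=out["side"][145:205,200:285];cv2.imwrite("pics/s_side.png",cv2.resize(a,(800,565),interpolation=cv2.INTER_CUBIC))
```

```text
side block_six_center 0 0.95 [265.7, 220.6] 623
side block_six_center 1 0.86 [307.7, 146.9] 556
side block_six_center 2 0.78 [336.4, 141.0] 482
side block_six_center 3 0.66 [285.1, 137.9] 526
side shaker 0 0.8 [244.6, 175.9] 2687
side heater_plate 0 0.97 [241.4, 167.8] 547
top block_six_center 0 0.93 [225.4, 211.1] 518
top block_six_center 1 0.76 [375.2, 278.9] 596
top block_six_center 2 0.63 [351.8, 238.9] 568
top block_six_center 3 0.58 [374.4, 208.1] 583
top shaker 0 0.61 [287.3, 176.8] 3504
top heater_plate 0 0.76 [287.9, 173.7] 915
```

View pics/b_top.png

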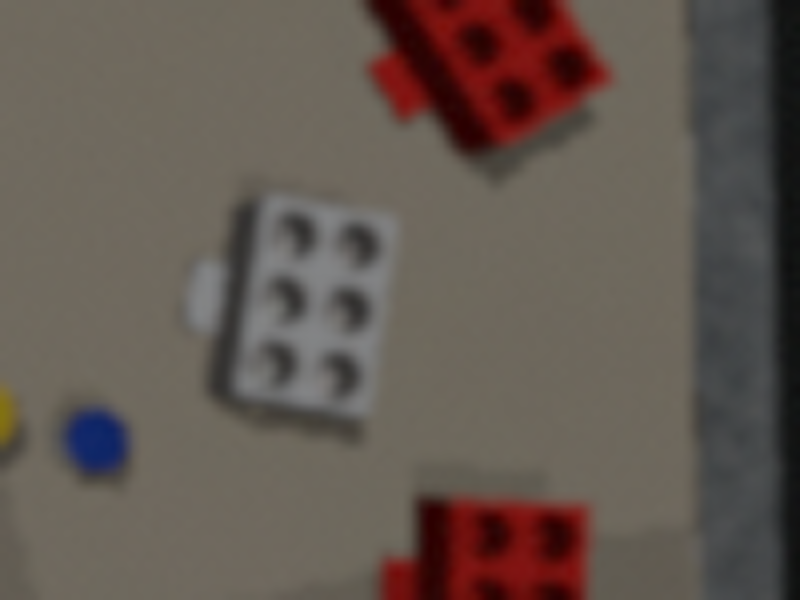

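View pics/b_side.png

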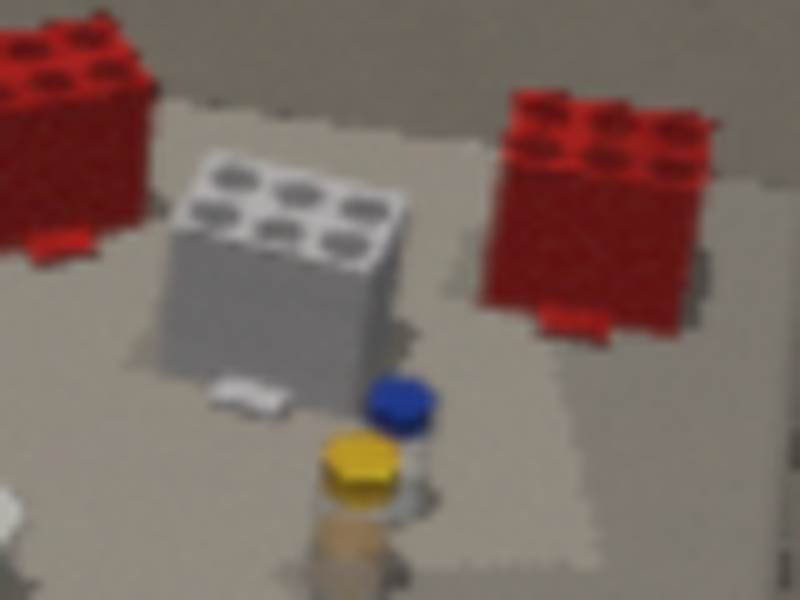

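View pics/s_top.png

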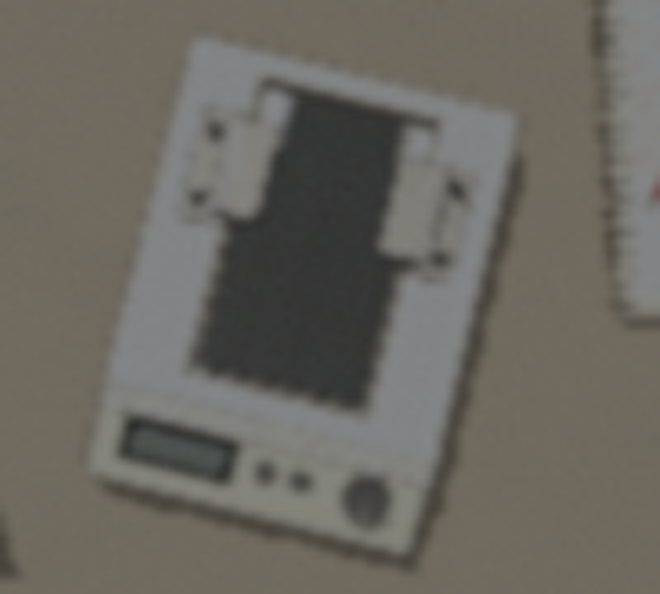

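View pics/s_side.png

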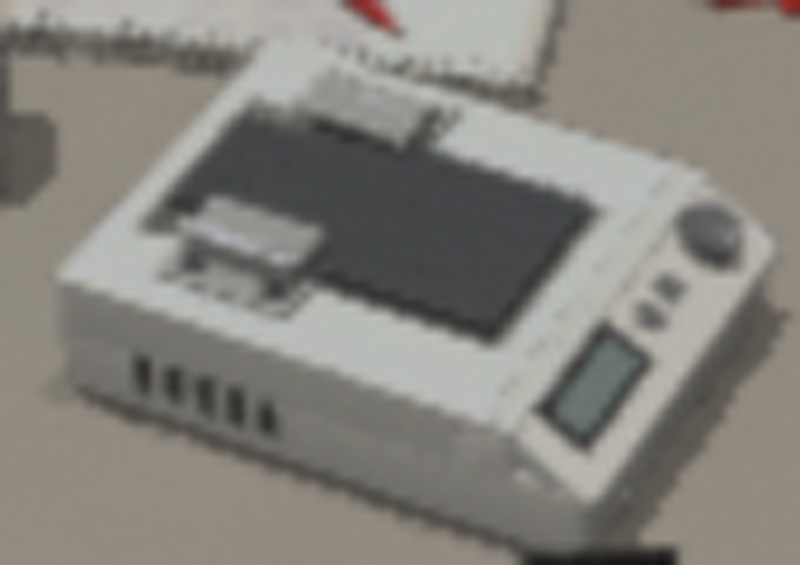

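The crop confirms that the grey block at top px (354,237) has 3x2 wide wells and stands between the two red ones. The shaker's toes are at its rear, away from the robot. Next I fit both poses from hand-read corners.

```bash
cat > h.py <<'E'
from cell import manip
import cv2,numpy as np
from scipy.optimize import least_squares
def proj(n,P):
    c=manip.calibration(n);f=192/np.tan(np.radians(c["fovy"])/2)
    K=np.array([[f,0,c["cx"]],[0,f,c["cy"]],[0,0,1.]])
    return cv2.projectPoints(np.array(P,float).reshape(-1,1,3),c["rvec"],c["tvec"],K,None)[0].reshape(-1,2)
def crop(p,s,o): return (np.array(p,float)+.5)/s-.5+np.array(o)
def place(q,L):
    L=np.array(L,float);c,s=np.cos(q[2]),np.sin(q[2])
    return np.c_[q[0]+c*L[:,0]-s*L[:,1],q[1]+s*L[:,0]+c*L[:,1],L[:,2]]
E
python3 - <<'E'
from h import *
st=lambda *p:crop(p,6.6,(240,132)); ss=lambda *p:crop(p,800/85,(200,145))
# shaker; q=x,y,yaw,loadoffset
obs=[("top",st(197,38),(.1,.076,.058),0),("top",st(518,118),(.1,-.076,.058),0),
("top",st(193,370),(-.05,.041,.058),1),("top",st(365,408),(-.05,-.041,.058),1),
("top",st(248,218),(.021,.028,.071),1),("top",st(378,250),(.021,-.028,.071),1),
("side",ss(60,280),(.1,.076,.058),0),("side",ss(272,40),(.1,-.076,.058),0),
("side",ss(490,342),(-.05,.041,.058),1),("side",ss(602,208),(-.05,-.041,.058),1),
("side",ss(328,232),(.021,.028,.071),1)]
def res(q,full=False):
    r=[]
    for n,u,L,k in obs:
        L=(L[0]+(q[3] if k else 0),L[1],L[2]); r.append(proj(n,place(q,[L]))[0]-u)
    r=np.array(r); return r if full else r.ravel()
s=least_squares(res,[.65,-.1,0,0],loss="soft_l1");print("shaker",s.x);print(res(s.x,True).round(2))
q=s.x;ld=place(q,[(q[3],0,.062)])[0];print("load",ld)
bt=lambda *p:crop(p,8,(315,200)); bs=lambda *p:crop(p,10,(280,120))
T=[(.036,.024,.064),(.036,-.024,.064),(-.036,-.024,.064),(-.036,.024,.064)]
ob=[("top",bt(258,190),T[0]),("top",bt(402,212),T[1]),("top",bt(370,418),T[2]),("top",bt(228,398),T[3]),
("side",bs(172,225),T[0]),("side",bs(215,150),T[1]),("side",bs(410,192),T[2]),("side",bs(370,272),T[3]),("side",bs(160,372),(.036,.024,0)),
("top",bt(210,395),(-.036,.024,0))]
def rb(q): return np.array([proj(n,place(q,[L]))[0]-u for n,u,L in ob]).ravel()
s=least_squares(rb,[.45,-.3,0],loss="soft_l1");print("block",s.x);print(rb(s.x).reshape(-1,2).round(2))
p=manip.get_state();print(manip.get_state()["clock"])
E
```

```text
shaker [ 0.61299544 -0.00729911 -0.22254163  0.00352566]
[[-1.61 -0.53]
 [-0.24 -0.61]
 [-1.26 -0.58]
 [-0.01  0.35]
 [ 0.64 -0.54]
 [-0.34 -0.84]
 [ 0.52 -0.6 ]
 [ 1.2  -0.66]
 [ 1.3   0.04]
 [ 0.68 -0.52]
 [ 0.22 -0.43]]
load [ 0.61643416 -0.00807726  0.062     ]
block [ 0.4361759  -0.20681634 -0.13422925]
[[ 0.42  0.01]
 [-0.99 -0.16]
 [-0.13 -0.97]
 [ 0.92 -1.1 ]
 [ 0.61 -0.15]
 [ 0.27 -0.03]
 [ 0.62  0.19]
 [ 1.07 -0.23]
 [ 0.43 -0.09]
 [-0.85 -0.41]]
0.8
```

Run:
```python
from h import *
st=lambda *p:crop(p,6.6,(240,132)); ss=lambda *p:crop(p,800/85,(200,145))
# q: x,y (load), yaw, hw half width, rear x, plate half width, plate front x
def model(q):
    _,_,_,hw,rx,pw,px=q
    return [("top",st(197,38),(rx,hw,.058)),("top",st(518,118),(rx,-hw,.058)),
("top",st(193,370),(px,pw,.060)),("top",st(365,408),(px,-pw,.060)),
("top",st(248,218),(.021,.028,.071)),("top",st(378,250),(.021,-.028,.071)),
("side",ss(60,280),(rx,hw,.058)),("side",ss(272,40),(rx,-hw,.058)),
("side",ss(490,342),(px,pw,.060)),("side",ss(602,208),(px,-pw,.060)),
("side",ss(328,232),(.021,.028,.071))]
def res(q): return np.array([proj(n,place(q,[L]))[0]-u for n,u,L in model(q)]).ravel()
for sel in ("both","top","side"):
    def r(q):
        v=res(q).reshape(-1,2);m=[sel=="both" or x[0]==sel for x in model(q)];return np.r_[v[m].ravel(),0.02*(q[3:]-[.076,.1,.041,-.05])/.01]
    s=least_squares(r,[.616,-.008,-.22,.076,.1,.041,-.05]);print(sel,s.x.round(4));print(res(s.x).reshape(-1,2).round(2).tolist())
```

```text
both [ 0.615  -0.0077 -0.2279  0.0744  0.0983  0.0395 -0.0476]
[[-0.88, -0.62], [-0.63, -0.71], [-0.76, -0.96], [-0.52, -0.13], [0.53, -0.1], [-0.47, -0.3], [0.64, -1.04], [1.03, -0.47], [1.13, -0.78], [0.25, -0.74], [0.6, -0.32]]
top [ 0.6141 -0.0091 -0.2283  0.074   0.0976  0.0388 -0.0481]
[[-0.34, -0.02], [-0.31, -0.14], [-0.11, -0.42], [-0.3, 0.32], [1.02, 0.23], [0.02, 0.03], [1.34, -1.28], [1.58, -0.56], [1.77, -1.09], [0.68, -0.8], [1.01, -0.55]]
side [ 0.6164 -0.0039 -0.2236  0.0746  0.0983  0.0407 -0.0476]
[[-2.36, -1.04], [-1.93, -1.3], [-2.38, -1.47], [-1.31, -0.55], [-0.77, -0.56], [-1.76, -0.84], [-0.17, -0.24], [0.23, 0.11], [0.33, 0.12], [-0.27, -0.36], [-0.12, 0.37]]
```

```bash
cat >> h.py <<'E'
from scipy.spatial.transform import Rotation as R
def plan(target,yaw):
    """target TCP; yaw of block x axis; jaws (tool y) along block y"""
    s=manip.get_state();w=np.array(s["tool_rot"]);r=R.from_quat(w[[1,2,3,0]]);M=r.as_matrix()
    d=np.array(target)-np.array(s["position"])
    y=M[:,1];a=np.arctan2(y[1],y[0]);want=yaw+np.pi/2
    e=(want-a+np.pi/2)%np.pi-np.pi/2   # world rotation about z
    print("clk",round(s["clock"],2),"pos",np.round(s["position"],4),"toolx",M[:,0].round(3),"tooly",y.round(3),"toolz",M[:,2].round(3))
    print("offset cm",(M.T@d*100).round(2),"twist",round(-e,4),"F",np.round(s["contact_force"],1),"open",round(s["opening"],3),"q",np.round(s["joint_positions"],2))
E
python3 - <<'E'
from h import *
plan((.436,-.207,.238),-.134)
E
```

```text
clk 0.8 pos [ 0.2553 -0.5705  0.2393] toolx [ 0. -0. -1.] tooly [ 0.408 -0.913  0.   ] toolz [-0.913 -0.408  0.   ]
offset cm [  0.13 -25.8  -31.34] twist 0.5548 F [-0.4 -0.2  0.7] open 1.001 q [-1.28  0.22  1.53 -0.    1.39 -0.13]
```

```bash
python3 -m jog '{"offset":[[0,-2.5,-3.1],[0,-2.5,-3.1],[0,-2.5,-3.1],[0,-2.5,-3.1],[0,-2.5,-3.1],[0,-2.5,-3.1],[0,-2.5,-3.1],[0,-2.5,-3.1],[0,-2.5,-3.1],[0,-2.5,-3.1]],"twist":[0,0,0,0,0,0,0,0,0,0]}' 0 80
python3 - <<'E'
from h import *
plan((.436,-.207,.15),-.134)
E
```

```text
clock: 1.63
position: [0.4393, -0.2091, 0.238]
tool_rot: [0.144, 0.693, 0.141, -0.692]
contact_force: [0.7, 0.1, 0.2]
opening: 1.001
clk 1.63 pos [ 0.4393 -0.2091  0.238 ] toolx [ 0.002 -0.004 -1.   ] tooly [ 0.395 -0.919  0.005] toolz [-0.919 -0.395  0.   ]
offset cm [ 8.8  -0.37  0.22] twist 0.5402 F [0.7 0.1 0.2] open 1.001 q [-0.6  -0.12  1.88 -0.    1.38  0.56]
```

```bash
python3 -m jog '{"offset":[[1.7,-0.35,0.2],[1.7,0,0],[1.7,0,0],[1.7,0,0],[1.7,0,0],[0,0,0]],"twist":[0.11,0.11,0.11,0.11,0.1,0]}'
python3 - <<'E'
from h import *
plan((.436,-.207,.042),-.134)
for n in("side","top"):
    im=manip.snapshot(n)
    p=proj(n,[manip.get_state()["position"]])[0];print(n,p)
    x,y=(280,95) if n=="side" else (305,195)
    a=cv2.resize(im[y:y+90,x:x+120],(800,600),interpolation=cv2.INTER_CUBIC);cv2.imwrite(f"pics/g1_{n}.png",a)
E
```

```text
clock: 2.13
position: [0.4428, -0.1969, 0.1537]
tool_rot: [-0.048, 0.709, -0.052, -0.701]
contact_force: [-0.9, 0.4, -0.6]
opening: 1.001
clk 2.13 pos [ 0.4428 -0.1969  0.1537] toolx [ 0.011 -0.006 -1.   ] tooly [-0.142 -0.99   0.005] toolz [-0.99   0.142 -0.012]
offset cm [11.17  1.04  0.66] twist -0.0087 F [-0.9  0.4 -0.6] open 1.001 q [-0.58 -0.05  1.98  0.    1.2   1.13]
side [309.39022701 118.98392533]
top [357.92658002 232.56783861]
```

View pics/g1_side.png

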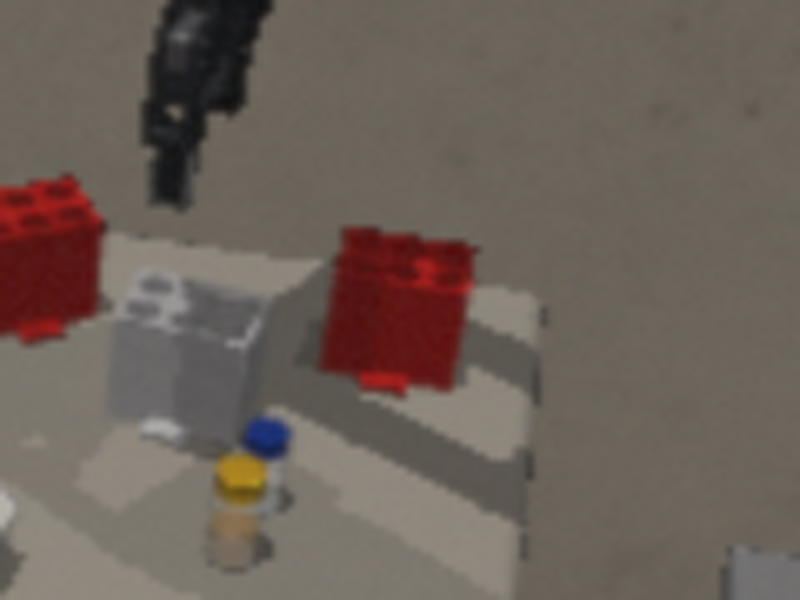

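View pics/g1_top.png

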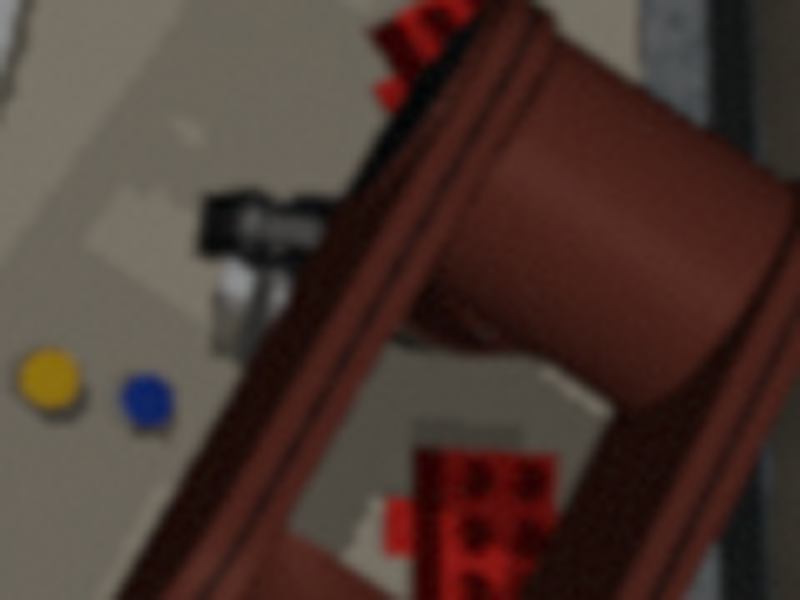

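Run:
```python
from h import *
s=manip.get_state();p=np.array(s["position"]);w=np.array(s["tool_rot"]);M=R.from_quat(w[[1,2,3,0]]).as_matrix()
for dx in(-.005,.008):
  for o in (.0425,.057):
    P=[p+M@[dx,-o,0.011],p+M@[dx,-o,-.011]]
    for n,c in(("side",(280,95)),("top",(305,195))): print(dx,o,n,((proj(n,P)-c)*6.667).round(0).tolist())
print(proj("top",place((.4362,-.2068,-.134),[(0.036,.024,.064),(-0.036,.024,.064)])).round(1)*1)
```

```text
-0.005 0.0425 side [[194.0, 197.0], [150.0, 187.0]]
-0.005 0.0425 top [[246.0, 261.0], [253.0, 206.0]]
-0.005 0.057 side [[185.0, 213.0], [141.0, 203.0]]
-0.005 0.057 top [[210.0, 255.0], [217.0, 200.0]]
0.008 0.0425 side [[191.0, 220.0], [147.0, 210.0]]
0.008 0.0425 top [[240.0, 262.0], [248.0, 208.0]]
0.008 0.057 side [[183.0, 235.0], [139.0, 225.0]]
0.008 0.057 top [[205.0, 256.0], [212.0, 202.0]]
[[347.2 223.3]
 [344.  248.2]]
```

```bash
python3 -m jog '{"offset":[[1.0,0.5,0.3],[1.5,0.5,0.3],[1.5,0,0],[1.0,0,0],[0,0,0]],"twist":[0,0,0,0,0]}'
python3 - <<'E'
from h import *
plan((.436,-.207,.042),-.134)
E
```

```text
clock: 2.65
position: [0.4411, -0.2128, 0.1109]
tool_rot: [-0.039, 0.715, -0.049, -0.697]
contact_force: [0.0, 0.8, 0.8]
opening: 0.998
clk 2.65 pos [ 0.4411 -0.2128  0.1109] toolx [ 0.025 -0.017 -1.   ] tooly [-0.124 -0.992  0.013] toolz [-0.992  0.124 -0.027]
offset cm [ 6.87 -0.6   0.76] twist 0.0093 F [0.  0.8 0.8] open 0.998 q [-0.61  0.01  2.01  0.    1.09  1.08]
```

```bash
python3 -m jog '{"offset":[[-1.5,-0.2,0.3],[-1.5,-0.2,0.2]],"twist":[0,0]}'
python3 - <<'E'
from h import *
plan((.436,-.207,.042),-.134)
manip.snapshot("side");plan((.436,-.207,.042),-.134)
manip.snapshot("side");plan((.436,-.207,.042),-.134)
E
```

```text
clock: 2.82
position: [0.4338, -0.2073, 0.1386]
tool_rot: [-0.039, 0.713, -0.048, -0.699]
contact_force: [0.2, 0.1, 0.6]
opening: 1.001
clk 2.82 pos [ 0.4338 -0.2073  0.1386] toolx [ 0.019 -0.013 -1.   ] tooly [-0.123 -0.992  0.011] toolz [-0.992  0.123 -0.021]
offset cm [ 9.66 -0.16 -0.01] twist 0.0107 F [0.2 0.1 0.6] open 1.001 q [-0.61 -0.05  2.01  0.    1.16  1.08]
clk 2.87 pos [ 0.4353 -0.208   0.1419] toolx [ 0.023 -0.016 -1.   ] tooly [-0.123 -0.992  0.013] toolz [-0.992  0.122 -0.025]
offset cm [ 9.98 -0.23  0.19] twist 0.011 F [3.  0.4 1.6] open 1.0 q [-0.61 -0.05  2.01  0.    1.16  1.08]
clk 2.92 pos [ 0.4359 -0.2084  0.1413] toolx [ 0.025 -0.017 -1.   ] tooly [-0.123 -0.992  0.014] toolz [-0.992  0.122 -0.027]
offset cm [ 9.93 -0.28  0.27] twist 0.0108 F [ 0.6 -0.2  0.4] open 1.002 q [-0.61 -0.05  2.01  0.    1.15  1.08]
```

```bash
python3 -m jog '{"offset":[[-2,0,0],[-2,0,0],[-2,0,0],[0,0,0]],"twist":[0,0,0,0]}'
python3 - <<'E'
from h import *
plan((.436,-.207,.042),-.134)
manip.snapshot("side");plan((.436,-.207,.042),-.134)
E
```

```text
clock: 3.25
position: [0.4346, -0.2081, 0.2034]
tool_rot: [-0.037, 0.715, -0.048, -0.696]
contact_force: [0.9, -0.6, -0.1]
opening: 1.002
clk 3.25 pos [ 0.4346 -0.2081  0.2034] toolx [ 0.026 -0.018 -1.   ] tooly [-0.12  -0.993  0.015] toolz [-0.992  0.12  -0.028]
offset cm [16.13 -0.36  0.33] twist 0.0135 F [ 0.9 -0.6 -0.1] open 1.002 q [-0.61 -0.12  1.95  0.    1.28  1.08]
clk 3.3 pos [ 0.4339 -0.2076  0.2014] toolx [ 0.024 -0.017 -1.   ] tooly [-0.12  -0.993  0.014] toolz [-0.992  0.12  -0.026]
offset cm [15.94 -0.3   0.22] twist 0.0134 F [ 0.6 -0.2 -0.4] open 1.002 q [-0.61 -0.12  1.96  0.    1.28  1.08]
```

```bash
python3 -m jog '{"offset":[[2.2,-0.1,0.1],[2.2,-0.1,0.1],[2.2,-0.1,0],[2.2,0,0],[2.0,0,0],[1.5,0,0]],"twist":[0.01,0,0,0,0,0]}'
python3 - <<'E'
from h import *
manip.snapshot("side");plan((.436,-.207,.042),-.134)
E
```

```text
clock: 3.8
position: [0.4377, -0.2084, 0.0737]
tool_rot: [-0.038, 0.717, -0.052, -0.694]
contact_force: [-0.1, -0.0, -0.5]
opening: 1.003
clk 3.85 pos [ 0.4356 -0.2071  0.0705] toolx [ 0.028 -0.019 -0.999] tooly [-0.128 -0.992  0.015] toolz [-0.991  0.128 -0.03 ]
offset cm [ 2.85 -0.06  0.05] twist 0.0052 F [-2.6  1.8 -1.2] open 0.997 q [-0.61  0.05  2.06  0.    1.    1.09]
```

```bash
python3 -m jog '{"offset":[[1.1,0,0],[1.1,0,0],[0.7,0,0]],"twist":[0,0,0]}'
python3 - <<'E'
from h import *
im=manip.snapshot("side");plan((.436,-.207,.042),-.134)
cv2.imwrite("pics/g2.png",cv2.resize(im[95:185,260:380],(800,600),interpolation=cv2.INTER_CUBIC))
E
```

```text
clock: 4.1
position: [0.4347, -0.2066, 0.0378]
tool_rot: [-0.04, 0.715, -0.05, -0.697]
contact_force: [-0.4, -0.2, 0.0]
opening: 1.002
clk 4.15 pos [ 0.4338 -0.206   0.0366] toolx [ 0.022 -0.016 -1.   ] tooly [-0.127 -0.992  0.013] toolz [-0.992  0.127 -0.024]
offset cm [-0.54  0.08 -0.24] twist 0.0062 F [-2.1  0.7 -1. ] open 0.998 q [-0.61  0.11  2.07  0.    0.93  1.09]
```

View pics/g2.png

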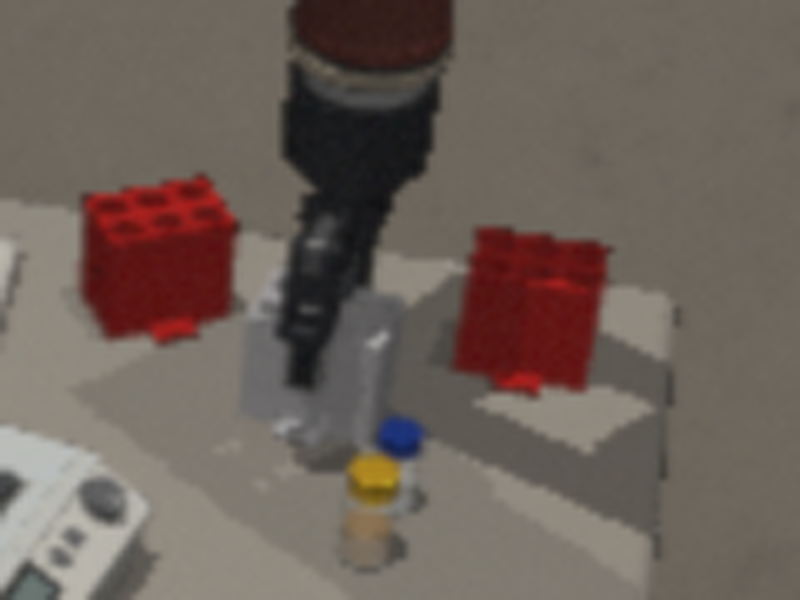

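The near finger is at the middle of the block's long side, just above the ear (crop px 300,380 against 290,430). I'll raise it a touch and close.

```bash
python3 -m jog '{"offset":[[-0.4,0,0]],"twist":[0]}' && python3 -m jog '{"offset":[[0,0,0],[0,0,0],[0,0,0],[0,0,0],[0,0,0],[0,0,0],[0,0,0],[0,0,0]],"twist":[0,0,0,0,0,0,0,0]}' 1 80
python3 - <<'E'
from h import *
plan((.436,-.207,.042),-.134)
E
```

```text
clock: 4.23
position: [0.4328, -0.2054, 0.0395]
tool_rot: [-0.041, 0.713, -0.05, -0.698]
contact_force: [-0.3, 0.0, -0.2]
opening: 1.0
clock: 4.9
position: [0.4345, -0.2066, 0.0432]
tool_rot: [-0.039, 0.715, -0.05, -0.697]
contact_force: [1.0, 0.5, -3.4]
opening: 0.551
clk 4.9 pos [ 0.4345 -0.2066  0.0432] toolx [ 0.024 -0.017 -1.   ] tooly [-0.127 -0.992  0.014] toolz [-0.992  0.127 -0.026]
offset cm [ 0.12  0.02 -0.15] twist 0.0067 F [ 1.   0.5 -3.4] open 0.551 q [-0.61  0.1   2.07 -0.    0.94  1.09]
```

```bash
python3 -m jog '{"offset":[[-1,0,0],[-2.2,0,0],[-2.4,0,0],[-2.4,0,0],[-1.5,0,0]],"twist":[0,0,0,0,0]}'
python3 - <<'E'
from h import *
im=manip.snapshot("side");plan((.600,-.0045,.145),-.226)
cv2.imwrite("pics/g3.png",cv2.resize(im[75:165,260:380],(800,600),interpolation=cv2.INTER_CUBIC))
E
```

```text
clock: 5.32
position: [0.4274, -0.2016, 0.1375]
tool_rot: [-0.042, 0.71, -0.048, -0.701]
contact_force: [0.9, -0.5, -3.5]
opening: 0.549
clk 5.37 pos [ 0.4289 -0.2026  0.1403] toolx [ 0.016 -0.011 -1.   ] tooly [-0.127 -0.992  0.009] toolz [-0.992  0.127 -0.017]
offset cm [ -0.42 -21.81 -14.47] twist 0.0989 F [ 3.8 -0.6 -1.1] open 0.548 q [-0.61 -0.06  2.02 -0.    1.16  1.09]
```

View pics/g3.png

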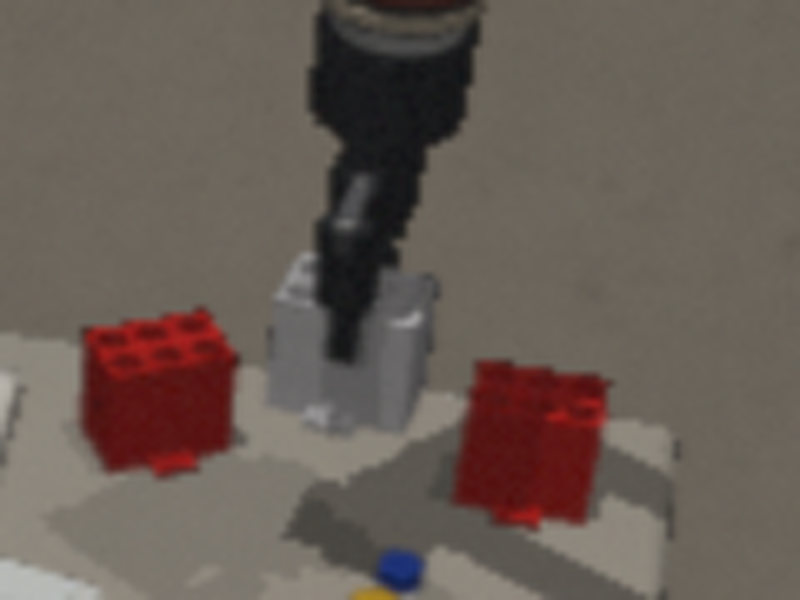

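```bash
python3 -m jog '{"offset":[[-0.2,-1.5,-1.0],[-0.2,-2.4,-1.6],[0,-2.4,-1.6],[0,-2.4,-1.6],[0,-2.4,-1.6],[0,-2.4,-1.6],[0,-2.4,-1.6],[0,-2.4,-1.6],[0,-2.0,-1.3],[0,-1.0,-0.7]],"twist":[0,0,0,0,0,0,0,0.03,0.03,0.03]}'
python3 - <<'E'
from h import *
im=manip.snapshot("side");plan((.605,-.006,.125),-.226)
cv2.imwrite("pics/g4.png",cv2.resize(im[75:195,180:340],(800,600),interpolation=cv2.INTER_CUBIC))
im=manip.snapshot("top")
cv2.imwrite("pics/g4t.png",cv2.resize(im[125:245,220:380],(800,600),interpolation=cv2.INTER_CUBIC))
E
```

```text
clock: 6.2
position: [0.603, -0.0043, 0.1452]
tool_rot: [-0.075, 0.709, -0.085, -0.696]
contact_force: [-0.2, -1.4, -2.6]
opening: 0.549
clk 6.25 pos [ 0.6039 -0.0033  0.1452] toolx [ 0.018 -0.014 -1.   ] tooly [-0.226 -0.974  0.01 ] toolz [-0.974  0.226 -0.021]
offset cm [ 2.02  0.22 -0.13] twist -0.0021 F [-0.3  0.8 -2.7] open 0.546 q [-0.13  0.24  1.69 -0.01  1.19  1.67]
```

View pics/g4.png

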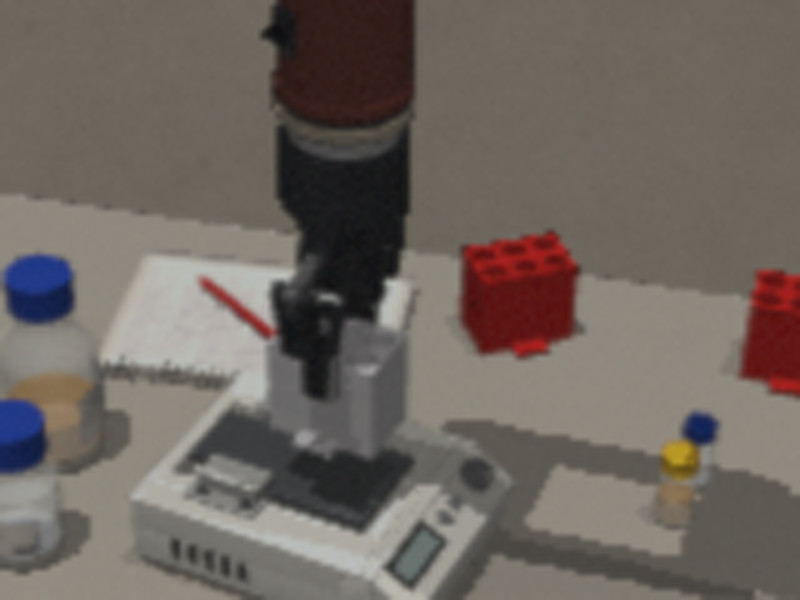

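View pics/g4t.png

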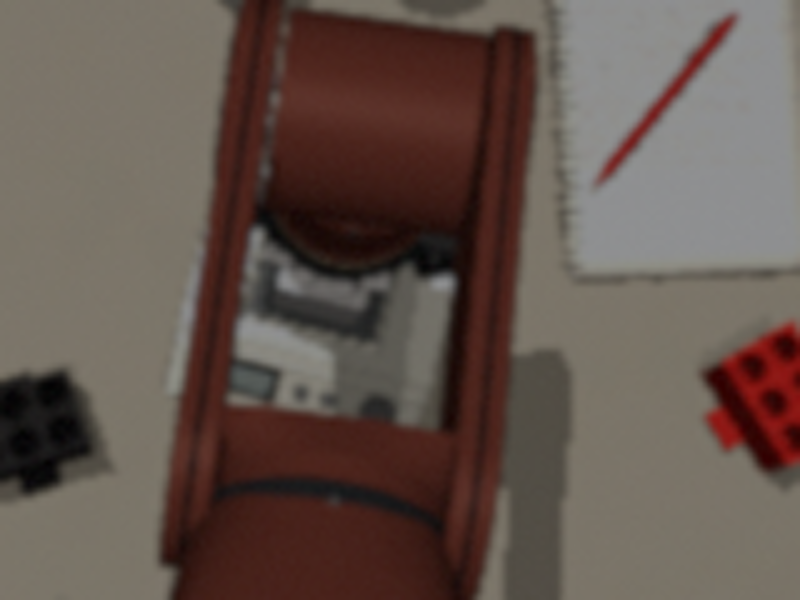

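Run:
```python
from h import *
im=manip.snapshot("top");a=cv2.resize(im[165:210,262:322],(800,600),interpolation=cv2.INTER_CUBIC);a=cv2.convertScaleAbs(a,alpha=1.6);cv2.imwrite("pics/g5t.png",a)
im=manip.snapshot("side");a=cv2.resize(im[135:180,220:280],(800,600),interpolation=cv2.INTER_CUBIC);cv2.imwrite("pics/g5.png",a)
```

```text
(no output)
```

View pics/g5t.png

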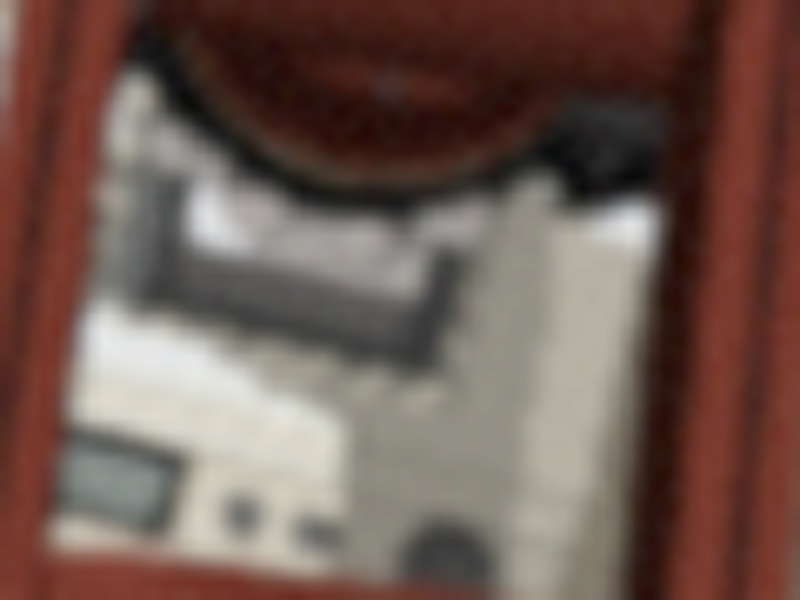

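View pics/g5.png

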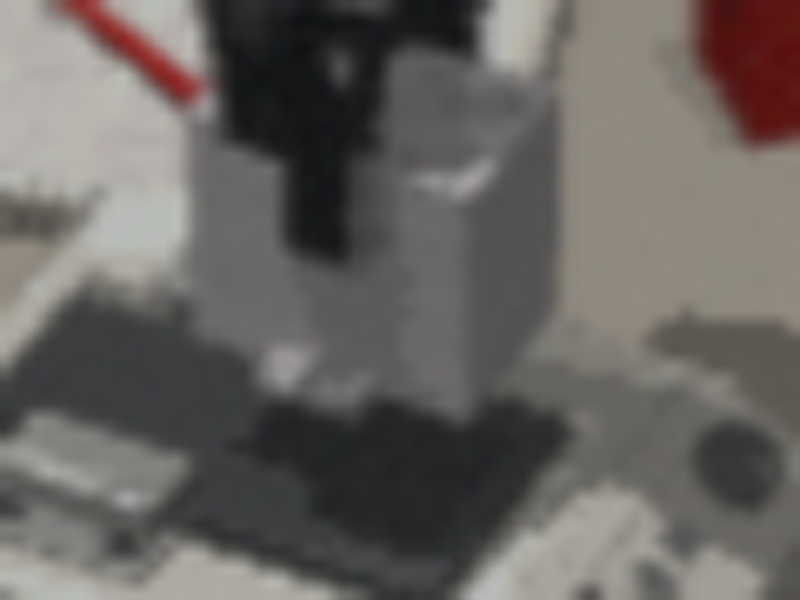

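```bash
cat >> h.py <<'E'
def bp(n,u,z):
    c=manip.calibration(n);f=192/np.tan(np.radians(c["fovy"])/2)
    Rm=cv2.Rodrigues(c["rvec"])[0];C=-Rm.T@c["tvec"]
    d=Rm.T@np.array([(u[0]-c["cx"])/f,(u[1]-c["cy"])/f,1]);return C+d*(z-C[2])/d[2]
def loc(P,yaw=-.226):
    c,s=np.cos(yaw),np.sin(yaw);return np.array([c*P[0]+s*P[1],-s*P[0]+c*P[1]])
E
python3 - <<'E'
from h import *
t=lambda *p:crop(p,800/60,(262,165)); s=lambda *p:crop(p,800/60,(220,135))
pos=np.array(manip.get_state()["position"]);print("tcp loc",loc(pos),"z",pos[2])
zt=pos[2]-.043+.064
for nm,u,z in(("blkL",t(192,250),zt),("blkR",t(425,300),zt),("plL",t(130,300),.062),("plR",t(435,365),.062)):
    P=bp("top",u,z);print(nm,P.round(4),loc(P).round(4))
zb=pos[2]-.043
for nm,u,z in(("b nearfront",s(470,415),zb),("b nearrear",s(195,340),zb),("b farfront",s(555,320),zb),("toeL",(328/9.41+200,232/9.41+145),.071)):
    P=bp("side",u,z);print(nm,P.round(4),loc(P).round(4))
for q in ((.6141,-.0091),(.615,-.0077),(.6164,-.0039)): print("load loc",loc(q).round(4))
E
```

```text
tcp loc [0.58741666 0.12820345] z 0.14487943020910532
blkL [0.5717 0.0231 0.1659] [0.552  0.1506]
blkR [ 0.5624 -0.0241  0.1659] [0.5535 0.1026]
plL [0.5764 0.0322 0.062 ] [0.5545 0.1605]
plR [ 0.5634 -0.0346  0.062 ] [0.5569 0.0925]
b nearfront [0.5763 0.0213 0.1019] [0.5569 0.1499]
b nearrear [0.6452 0.0099 0.1019] [0.6266 0.1542]
b farfront [ 0.5653 -0.0182  0.1019] [0.555  0.1089]
toeL [0.6412 0.0187 0.071 ] [0.6207 0.1619]
load loc [0.6005 0.1287]
load loc [0.6011 0.1303]
load loc [0.6016 0.1343]
```

Run:
```python
from h import *
im=np.load("m.npz")["top"][135:180,265:325]
a=cv2.resize(im,(800,600),interpolation=cv2.INTER_CUBIC);a=cv2.convertScaleAbs(a,alpha=1.7);cv2.imwrite("pics/s2.png",a)
t=lambda *p:crop(p,6.6,(240,132))
for nm,a,b,z in(("toe",(248,218),(378,250),.071),("rear",(197,38),(518,118),.058),("plate",(193,370),(365,408),.062),("front",(108,385),(435,470),.058)):
    A=loc(bp("top",t(*a),z));B=loc(bp("top",t(*b),z));print(nm,A.round(4),B.round(4),"mid",((A+B)/2).round(4),"w",(A-B)[1].round(4))
```

```text
toe [0.6215 0.1598] [0.6215 0.1008] mid [0.6215 0.1303] w 0.059
rear [0.6984 0.2016] [0.6977 0.0535] mid [0.698  0.1275] w 0.1481
plate [0.5511 0.1671] [0.5531 0.0895] mid [0.5521 0.1283] w 0.0776
front [0.536 0.202] [0.5344 0.053 ] mid [0.5352 0.1275] w 0.149
```

View pics/s2.png

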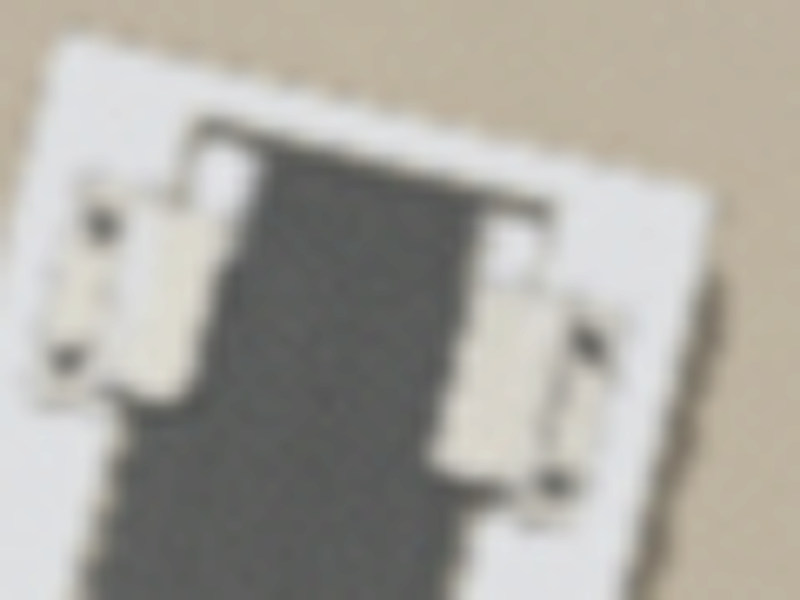

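Run:
```python
from h import *
plan((.610,-.0069,.110),-.226)
```

```text
clk 6.4 pos [ 0.6012 -0.0067  0.1449] toolx [ 0.016 -0.016 -1.   ] tooly [-0.224 -0.975  0.012] toolz [-0.975  0.223 -0.019]
offset cm [ 3.5  -0.22 -0.8 ] twist 0.0006 F [ 0.3  1.  -3. ] open 0.55 q [-0.13  0.24  1.69 -0.01  1.2   1.67]
```

```bash
python3 -m jog '{"offset":[[0.6,-0.2,-0.6],[1.2,-0.1,-0.4],[1.2,0,0],[0.5,0,0]],"twist":[0,0,0,0]}'
python3 - <<'E'
from h import *
im=manip.snapshot("side");manip.snapshot("side");plan((.610,-.0069,.105),-.226)
p=manip.get_state()["position"];print(loc(p))
im=manip.snapshot("side")
cv2.imwrite("pics/g6.png",cv2.resize(im[135:195,210:290],(800,600),interpolation=cv2.INTER_CUBIC))
E
```

```text
clock: 6.73
position: [0.6122, -0.0096, 0.108]
tool_rot: [-0.075, 0.709, -0.085, -0.696]
contact_force: [0.2, 0.7, -3.6]
opening: 0.548
clk 6.83 pos [ 0.6117 -0.0094  0.108 ] toolx [ 0.015 -0.017 -1.   ] tooly [-0.225 -0.974  0.013] toolz [-0.974  0.225 -0.019]
offset cm [ 0.29 -0.21  0.22] twist -0.0014 F [-0.5  0.3 -2.9] open 0.546 q [-0.14  0.3   1.69 -0.02  1.14  1.67]
[0.59821788 0.12788365]
```

View pics/g6.png

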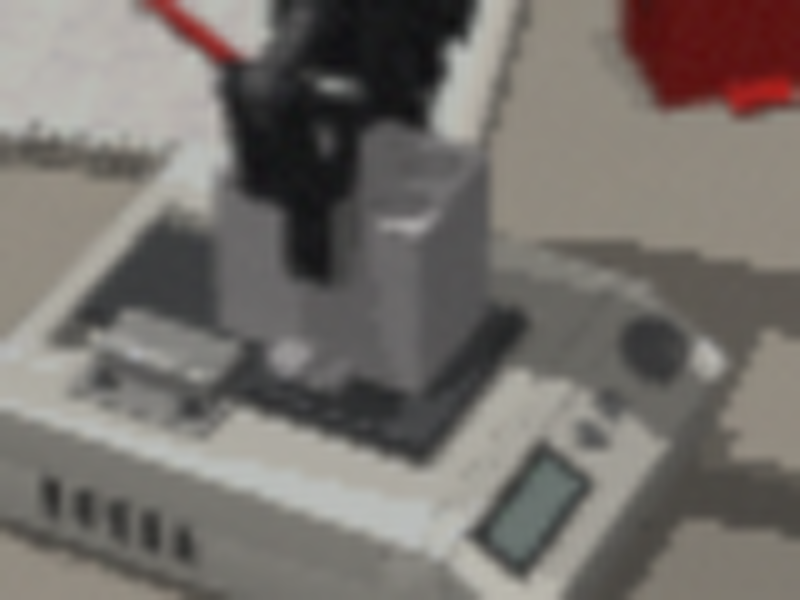

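Run:
```python
from h import *
s=lambda *p:crop(p,10,(210,135))
for nm,u,z in(("blk nf",s(412,392),.065),("blk ff",s(488,300),.065),("blk nr",s(220,335),.065),("pl L",s(428,462),.060),("pl R",s(525,318),.060),("toe fi top",s(240,352),.071),("toe ri top",s(130,312),.071),("ear front tip",s(345,388),.065),("ear rear tip",s(272,368),.065)):
    print(nm,loc(bp("side",u,z)).round(4))
for lat in (.128,.130,.134): 
    q=(*(np.array([[.9746,.2241],[-.2241,.9746]])@[.600,lat]),-.226)
    print(lat,[((p-[210,135])*10).round(0).tolist() for p in proj("side",place(q,[(.021,.028,.071),(.063,.028,.071),(.021,.040,.071),(-.048,.0395,.060),(-.048,-.0395,.06),(-.036,.024,.065),(.036,.024,.065),(-.036,-.024,.065)]))])
```

```text
blk nf [0.5703 0.1506]
blk ff [0.5694 0.0983]
blk nr [0.6376 0.1532]
pl L [0.5533 0.1732]
pl R [0.5574 0.0955]
toe fi top [0.6242 0.1642]
toe ri top [0.6649 0.1625]
ear front tip [0.5899 0.1585]
ear rear tip [0.615  0.1602]
0.128 [[257.0, 336.0], [141.0, 298.0], [238.0, 357.0], [435.0, 448.0], [545.0, 306.0], [423.0, 396.0], [222.0, 330.0], [491.0, 310.0]]
0.13 [[254.0, 339.0], [138.0, 301.0], [235.0, 361.0], [433.0, 452.0], [542.0, 310.0], [421.0, 400.0], [219.0, 333.0], [488.0, 314.0]]
0.134 [[248.0, 346.0], [131.0, 308.0], [229.0, 368.0], [427.0, 459.0], [537.0, 317.0], [415.0, 407.0], [212.0, 340.0], [482.0, 321.0]]
```

```bash
python3 -m jog '{"offset":[[0,-0.3,0],[0.2,0,0.1],[0.2,0,0]],"twist":[0,0,0]}'
python3 - <<'E'
from h import *
for i in range(2):
    manip.snapshot("side");plan((.610,-.0069,.095),-.226)
    print(loc(manip.get_state()["position"]))
E
```

```text
clock: 7.13
position: [0.613, -0.0064, 0.1064]
tool_rot: [-0.075, 0.71, -0.086, -0.695]
contact_force: [0.9, -0.4, -2.7]
opening: 0.551
clk 7.18 pos [ 0.6129 -0.0064  0.106 ] toolx [ 0.019 -0.017 -1.   ] tooly [-0.226 -0.974  0.012] toolz [-0.974  0.226 -0.023]
offset cm [1.1 0.1 0.3] twist -0.0019 F [ 0.1  0.2 -4.7] open 0.547 q [-0.13  0.3   1.69 -0.02  1.13  1.67]
[0.59877492 0.1311123 ]
clk 7.23 pos [ 0.6129 -0.0064  0.1061] toolx [ 0.019 -0.017 -1.   ] tooly [-0.226 -0.974  0.012] toolz [-0.974  0.226 -0.022]
offset cm [1.1  0.1  0.29] twist -0.0019 F [ 0.4  0.3 -3.8] open 0.548 q [-0.13  0.3   1.69 -0.02  1.13  1.67]
[0.59870331 0.13107727]
```

Still hanging free (Fz -3.8). I'll go down in small steps until it touches.

```bash
python3 -m jog '{"offset":[[0.2,0,0],[0.2,0,0]],"twist":[0,0]}'
python3 - <<'E'
from h import *
manip.snapshot("side");plan((.610,-.0069,.095),-.226)
E
python3 -m jog '{"offset":[[0.2,0,0],[0.2,0,0]],"twist":[0,0]}'
python3 - <<'E'
from h import *
manip.snapshot("side");plan((.610,-.0069,.095),-.226)
print(loc(manip.get_state()["position"]))
E
```

```text
clock: 7.4
position: [0.6135, -0.0064, 0.1034]
tool_rot: [-0.075, 0.71, -0.085, -0.695]
contact_force: [-4.5, 0.1, 4.5]
opening: 0.546
clk 7.45 pos [ 0.6136 -0.0064  0.1034] toolx [ 0.021 -0.017 -1.   ] tooly [-0.226 -0.974  0.012] toolz [-0.974  0.225 -0.024]
offset cm [0.83 0.11 0.36] twist -0.0015 F [-2.   0.1  4.6] open 0.548 q [-0.13  0.31  1.69 -0.02  1.12  1.67]
clock: 7.62
position: [0.6141, -0.0065, 0.1015]
tool_rot: [-0.075, 0.711, -0.085, -0.694]
contact_force: [-4.0, 0.9, 5.1]
opening: 0.551
clk 7.67 pos [ 0.6142 -0.0065  0.1014] toolx [ 0.022 -0.018 -1.   ] tooly [-0.225 -0.974  0.012] toolz [-0.974  0.225 -0.025]
offset cm [0.63 0.13 0.41] twist -0.0013 F [-3.9 -1.1  5.6] open 0.552 q [-0.13  0.31  1.69 -0.02  1.12  1.67]
[0.60001105 0.13128913]
```

Run:
```python
from h import *
im=manip.snapshot("side");cv2.imwrite("pics/g7.png",cv2.resize(im[145:190,215:275],(800,600),interpolation=cv2.INTER_CUBIC))
im=manip.snapshot("top");a=cv2.resize(im[155:200,262:322],(800,600),interpolation=cv2.INTER_CUBIC);cv2.imwrite("pics/g7t.png",cv2.convertScaleAbs(a,alpha=1.6))
```

```text
(no output)
```

View pics/g7.png

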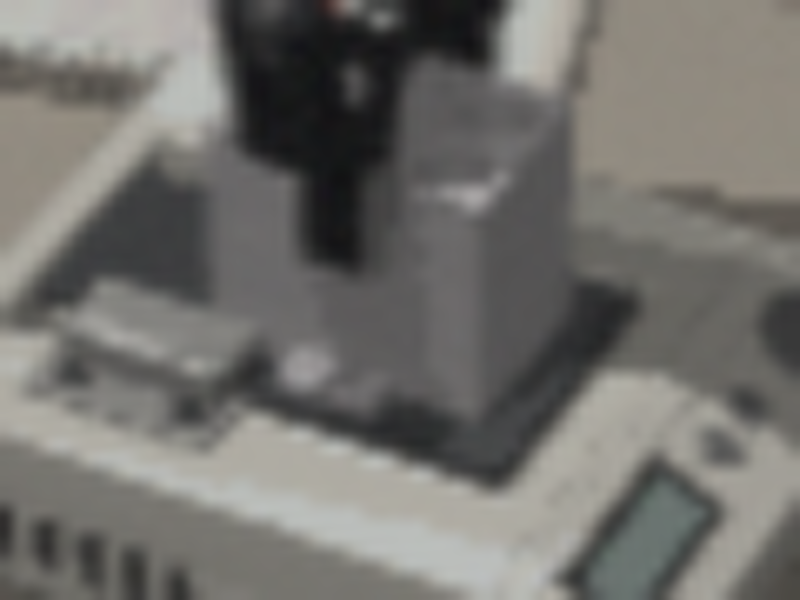

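View pics/g7t.png

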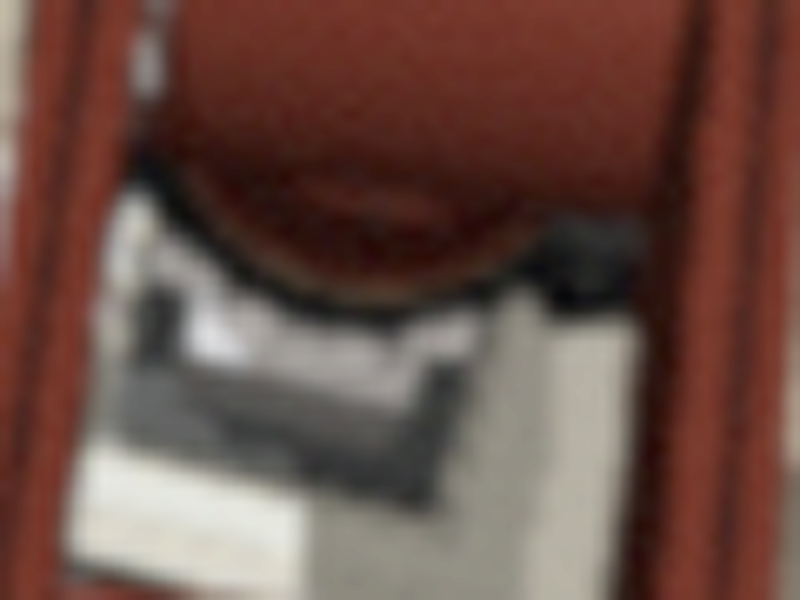

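Run:
```python
from h import *
t=lambda *p:crop(p,800/60,(262,155)); s=lambda *p:crop(p,800/60,(215,145))
for nm,u,z in(("blkL",t(180,352),.123),("blkR",t(420,405),.123),("plL",t(115,425),.060),("plR",t(433,503),.060)):
    print(nm,loc(bp("top",u,z)).round(4))
for nm,u,z in(("nf",s(478,415),.0595),("nr",s(215,330),.0595),("plL",s(495,488),.059),("plR",s(635,295),.059),("toe",s(240,350),.071),("ft nf",s(478,210),.1235),("ft ff",s(572,95),.1235)):
    print(nm,loc(bp("side",u,z)).round(4))
print(loc(manip.get_state()["position"]))
```

```text
blkL [0.5646 0.1544]
blkR [0.566  0.1031]
plL [0.5558 0.1641]
plR [0.556  0.0926]
nf [0.5701 0.1536]
nr [0.6405 0.1541]
plL [0.5549 0.1748]
plR [0.5569 0.0956]
toe [0.6245 0.1701]
ft nf [0.5685 0.157 ]
ft ff [0.5686 0.1082]
[0.6000507  0.13127163]
```

```bash
python3 -m jog '{"offset":[[0.2,-0.1,0.05],[0.2,0,0],[0.2,0,0]],"twist":[0,0,0]}'
python3 - <<'E'
from h import *
manip.snapshot("side");plan((.610,-.0069,.096),-.226)
print(loc(manip.get_state()["position"]))
E
```

```text
clock: 8.02
position: [0.6156, -0.0062, 0.0997]
tool_rot: [-0.074, 0.712, -0.086, -0.693]
contact_force: [-4.2, 0.9, 5.7]
opening: 0.55
clk 8.07 pos [ 0.6156 -0.0062  0.0996] toolx [ 0.025 -0.019 -1.   ] tooly [-0.225 -0.974  0.013] toolz [-0.974  0.225 -0.029]
offset cm [0.34 0.19 0.54] twist -0.0012 F [-4.6  0.4  6. ] open 0.55 q [-0.13  0.31  1.69 -0.02  1.11  1.68]
[0.60133003 0.13188749]
```

```bash
python3 -m jog '{"offset":[[0.5,0,0.25],[0.3,0,0.1]],"twist":[0,0]}'
python3 - <<'E'
from h import *
manip.snapshot("side");plan((.610,-.0069,.096),-.226)
print(loc(manip.get_state()["position"]))
E
```

```text
clock: 8.23
position: [0.6157, -0.0062, 0.0959]
tool_rot: [-0.074, 0.715, -0.086, -0.69]
contact_force: [-4.6, -0.4, 8.7]
opening: 0.546
clk 8.28 pos [ 0.6155 -0.0062  0.0958] toolx [ 0.032 -0.02  -0.999] tooly [-0.225 -0.974  0.012] toolz [-0.974  0.225 -0.036]
offset cm [-0.04  0.2   0.52] twist -0.0011 F [-1.4 -0.1  8.3] open 0.549 q [-0.13  0.31  1.7  -0.02  1.1   1.68]
[0.60124429 0.13191788]
```

```bash
python3 -m jog '{"offset":[[0.14,0,-0.7],[0.14,0,-0.7]],"twist":[0,0]}'
python3 - <<'E'
from h import *
plan((.610,-.0069,.096),-.226)
manip.snapshot("side");plan((.610,-.0069,.096),-.226)
print(loc(manip.get_state()["position"]))
E
```

```text
clock: 8.45
position: [0.6286, -0.0085, 0.0962]
tool_rot: [-0.075, 0.714, -0.085, -0.691]
contact_force: [-4.8, 1.3, 9.0]
opening: 0.544
clk 8.45 pos [ 0.6286 -0.0085  0.0962] toolx [ 0.031 -0.019 -0.999] tooly [-0.225 -0.974  0.011] toolz [-0.974  0.224 -0.035]
offset cm [-0.04  0.26  1.85] twist -0.0008 F [-4.8  1.3  9. ] open 0.544 q [-0.13  0.34  1.66 -0.02  1.11  1.67]
clk 8.5 pos [ 0.6299 -0.0088  0.0965] toolx [ 0.033 -0.019 -0.999] tooly [-0.225 -0.974  0.011] toolz [-0.974  0.225 -0.036]
offset cm [-0.02  0.26  1.98] twist -0.001 F [-5.4  1.5  8.5] open 0.551 q [-0.13  0.34  1.66 -0.02  1.1   1.67]
[0.6158047 0.1325801]
```

```bash
python3 -m jog '{"offset":[[0.16,0.03,-0.7],[0.16,0.03,-0.7]],"twist":[0,0]}'
python3 - <<'E'
from h import *
im=manip.snapshot("side");plan((.610,-.0069,.096),-.226)
print(loc(manip.get_state()["position"]))
cv2.imwrite("pics/g8.png",cv2.resize(im[145:190,205:265],(800,600),interpolation=cv2.INTER_CUBIC))
E
```

```text
clock: 8.67
position: [0.6429, -0.0116, 0.0964]
tool_rot: [-0.075, 0.714, -0.085, -0.691]
contact_force: [-6.3, 1.9, 8.9]
opening: 0.551
clk 8.72 pos [ 0.6441 -0.012   0.0966] toolx [ 0.032 -0.018 -0.999] tooly [-0.225 -0.974  0.01 ] toolz [-0.974  0.224 -0.035]
offset cm [-0.06  0.27  3.43] twist -0.0008 F [-4.8  2.1  8.2] open 0.551 q [-0.13  0.37  1.62 -0.01  1.12  1.67]
[0.63037753 0.13267033]
```

View pics/g8.png

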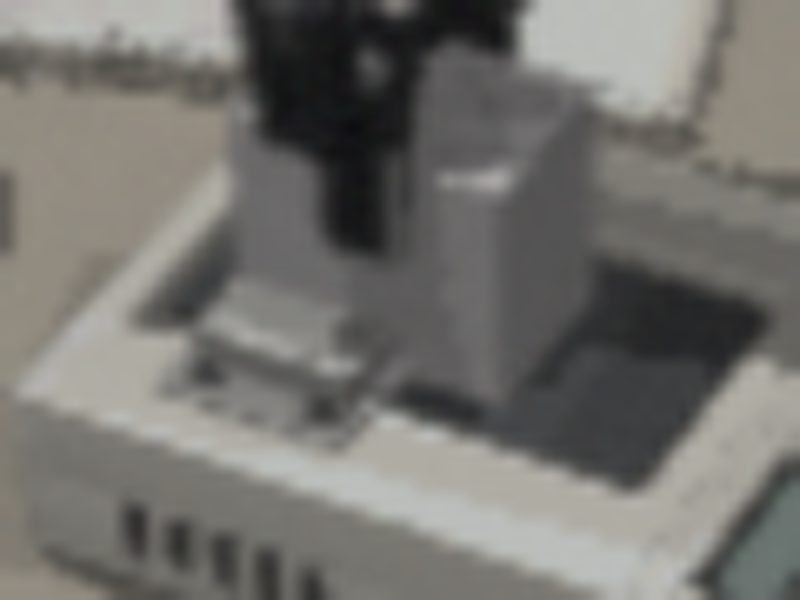

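The block's ear is sliding under the left toe (crop px 280,320) with 8 N on it. Continuing.

```bash
python3 -m jog '{"offset":[[0.16,0.03,-0.6],[0.16,0.03,-0.5]],"twist":[0,0]}'
python3 - <<'E'
from h import *
im=manip.snapshot("side");plan((.610,-.0069,.096),-.226)
print(loc(manip.get_state()["position"]))
E
python3 -m jog '{"offset":[[0.16,0.03,-0.5]],"twist":[0]}'
python3 - <<'E'
from h import *
im=manip.snapshot("side");plan((.610,-.0069,.096),-.226)
print(loc(manip.get_state()["position"]))
E
```

```text
clock: 8.88
position: [0.6543, -0.0144, 0.0964]
tool_rot: [-0.075, 0.714, -0.085, -0.691]
contact_force: [-6.6, 1.1, 7.2]
opening: 0.546
clk 8.93 pos [ 0.655  -0.0145  0.0964] toolx [ 0.031 -0.017 -0.999] tooly [-0.225 -0.974  0.01 ] toolz [-0.974  0.224 -0.034]
offset cm [-0.11  0.27  4.56] twist -0.0006 F [-4.7  1.3  9.2] open 0.55 q [-0.14  0.4   1.59 -0.01  1.12  1.67]
[0.64163336 0.13261334]
clock: 9.02
position: [0.6587, -0.0154, 0.0961]
tool_rot: [-0.075, 0.713, -0.084, -0.692]
contact_force: [-21.1, 3.8, 18.2]
opening: 0.551
clk 9.07 pos [ 0.6583 -0.0154  0.0958] toolx [ 0.025 -0.016 -1.   ] tooly [-0.224 -0.975  0.01 ] toolz [-0.974  0.224 -0.028]
offset cm [-0.16  0.25  4.9 ] twist 0.0001 F [-11.    2.7  11. ] open 0.549 q [-0.14  0.41  1.57 -0.01  1.13  1.67]
[0.6450535  0.13247828]
```

```bash
python3 -m jog '{"offset":[[0.1,0,0.3],[-0.2,0,0],[-0.2,0,0]],"twist":[0,0,0]}'
python3 - <<'E'
from h import *
im=manip.snapshot("side");plan((.610,-.0069,.096),-.226)
print(loc(manip.get_state()["position"]))
E
```

```text
clock: 9.32
position: [0.6579, -0.0152, 0.1025]
tool_rot: [-0.074, 0.714, -0.084, -0.691]
contact_force: [6.6, -0.9, -19.2]
opening: 0.543
clk 9.37 pos [ 0.6581 -0.0152  0.1024] toolx [ 0.031 -0.017 -0.999] tooly [-0.223 -0.975  0.01 ] toolz [-0.974  0.223 -0.034]
offset cm [0.47 0.26 4.89] twist 0.0008 F [-4.  -0.   2.7] open 0.544 q [-0.14  0.4   1.57 -0.01  1.14  1.67]
[0.64473851 0.13262351]
```

```bash
python3 -m jog '{"offset":[[0,0,0.3]],"twist":[0]}'
python3 - <<'E'
from h import *
im=manip.snapshot("side");plan((.610,-.0069,.096),-.226)
print(loc(manip.get_state()["position"]))
cv2.imwrite("pics/g9.png",cv2.resize(im[145:190,205:265],(800,600),interpolation=cv2.INTER_CUBIC))
E
```

```text
clock: 9.45
position: [0.6574, -0.0151, 0.1024]
tool_rot: [-0.074, 0.716, -0.084, -0.689]
contact_force: [15.7, -1.9, -12.9]
opening: 0.547
clk 9.5 pos [ 0.6572 -0.0151  0.1024] toolx [ 0.037 -0.019 -0.999] tooly [-0.224 -0.975  0.01 ] toolz [-0.974  0.223 -0.041]
offset cm [0.45 0.25 4.81] twist 0.0006 F [ 8.8 -1.2 -7.7] open 0.547 q [-0.14  0.39  1.58 -0.01  1.13  1.67]
[0.64389541 0.13257761]
```

View pics/g9.png

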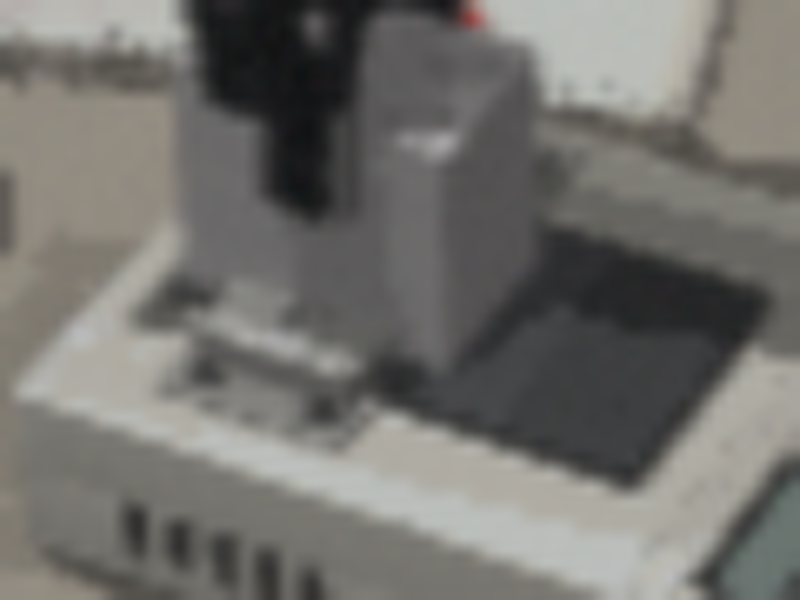

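```bash
python3 -m jog '{"offset":[[0,0,0],[0,0,0],[0,0,0],[0,0,0],[0,0,0]],"twist":[0,0,0,0,0]}' 0
python3 - <<'E'
from h import *
im=manip.snapshot("side");plan((.658,-.0152,.22),-.226)
cv2.imwrite("pics/g10.png",cv2.resize(im[145:190,205:265],(800,600),interpolation=cv2.INTER_CUBIC))
E
```

```text
clock: 9.92
position: [0.6587, -0.0153, 0.1027]
tool_rot: [-0.075, 0.718, -0.085, -0.687]
contact_force: [-0.3, 0.3, 0.3]
opening: 1.002
clk 9.97 pos [ 0.6587 -0.0153  0.1027] toolx [ 0.041 -0.019 -0.999] tooly [-0.224 -0.975  0.009] toolz [-0.974  0.223 -0.044]
offset cm [-11.72   0.11  -0.45] twist 0.0002 F [ 0.9 -0.8  0.4] open 0.996 q [-0.14  0.39  1.58 -0.01  1.12  1.67]
```

View pics/g10.png

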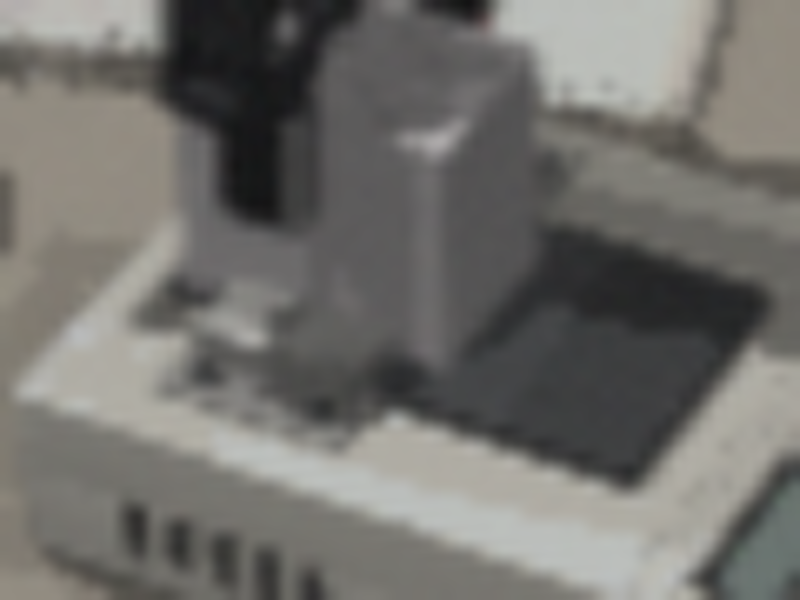

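```bash
python3 -m jog '{"offset":[[-1,0,0],[-2,0,0],[-2.5,0,0],[-3,0,0],[-3,0,0],[-2,0,0]],"twist":[0,0,0,0,0,0]}' && python3 -m jog '{"offset":[[0,2.5,2],[0,3,2],[0,3,2],[0,3,2],[0,3,2],[0,3,2],[0,3,2],[0,3,2],[0,2,1],[0,1,0.5]],"twist":[0,0,0,0,0,0,0,0,0,0]}'
python3 - <<'E'
from h import *
manip.snapshot("side");im=manip.snapshot("side");plan((.658,-.0152,.22),-.226)
cv2.imwrite("pics/g11.png",cv2.resize(im[125:200,200:300],(800,600),interpolation=cv2.INTER_CUBIC))
cv2.imwrite("pics/g11f.png",cv2.resize(im,(800,600),interpolation=cv2.INTER_CUBIC))
im=manip.snapshot("top")
cv2.imwrite("pics/g11t.png",cv2.convertScaleAbs(cv2.resize(im[135:225,240:360],(800,600),interpolation=cv2.INTER_CUBIC),alpha=1.5))
E
```

```text
clock: 10.47
position: [0.6486, -0.0121, 0.2381]
tool_rot: [-0.075, 0.713, -0.084, -0.692]
contact_force: [0.4, -0.0, -0.3]
opening: 1.001
clock: 11.3
position: [0.4166, -0.2375, 0.2529]
tool_rot: [-0.069, 0.723, -0.083, -0.682]
contact_force: [0.4, 0.2, -0.5]
opening: 1.002
clk 11.4 pos [ 0.4174 -0.2373  0.253 ] toolx [ 0.057 -0.026 -0.998] tooly [-0.216 -0.976  0.013] toolz [-0.975  0.215 -0.061]
offset cm [  4.09 -26.93 -18.47] twist 0.0079 F [0.1 0.  0.2] open 1.0 q [-0.69 -0.2   1.92  0.02  1.35  1.09]
```

View pics/g11.png

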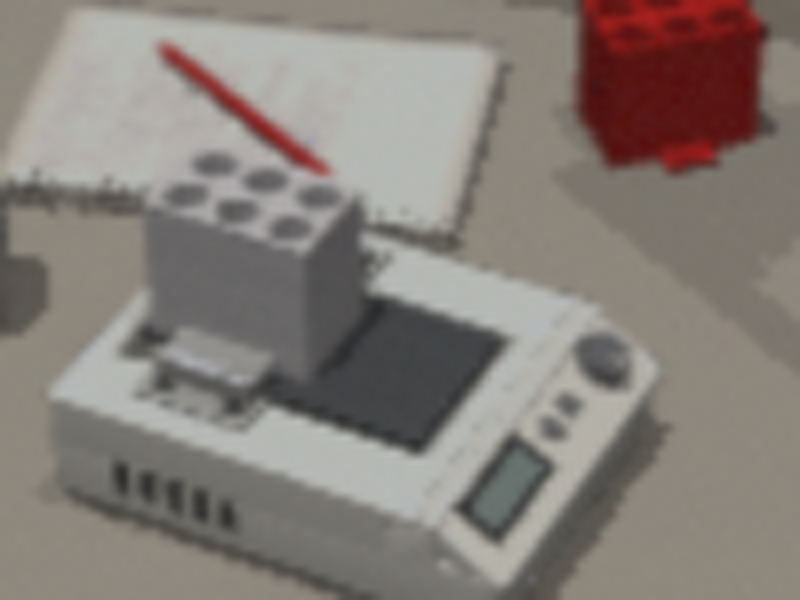

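View pics/g11t.png

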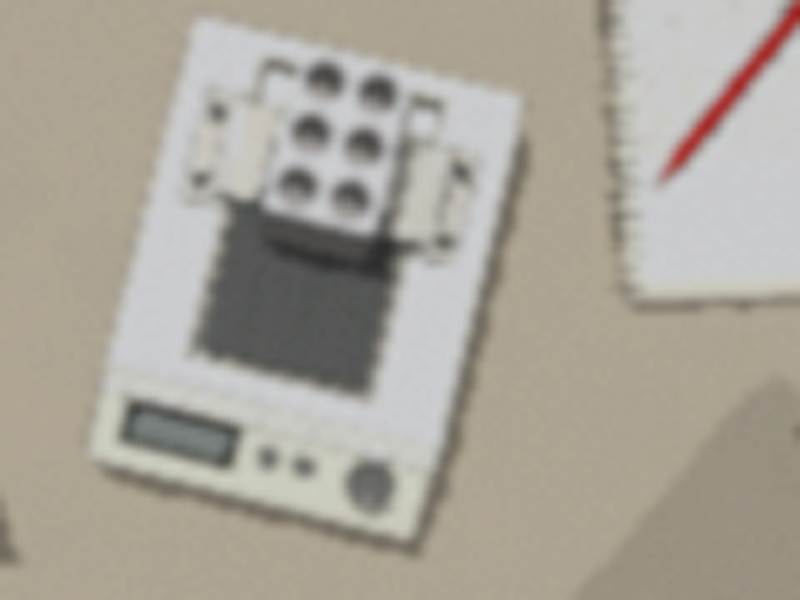

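View pics/g11f.png

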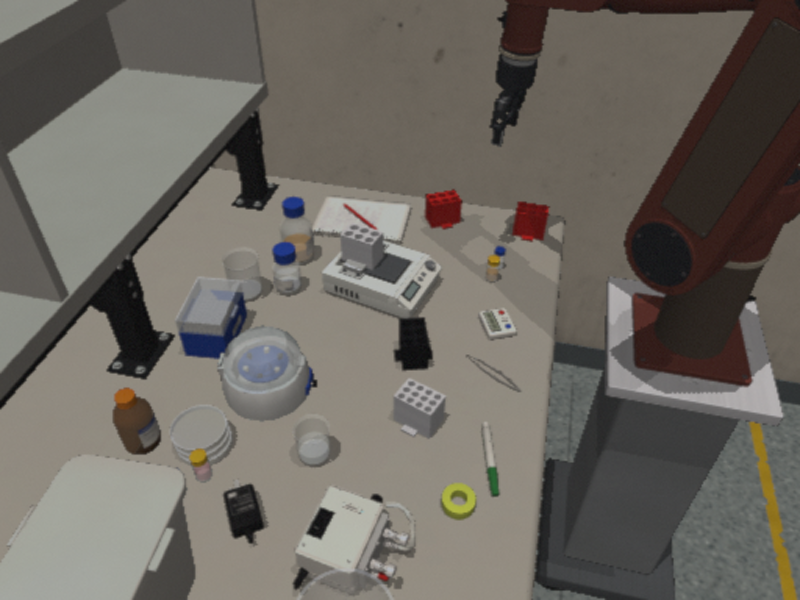

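Run:
```python
from h import *
t=lambda *p:crop(p,800/120,(240,135)); s=lambda *p:crop(p,8,(200,125))
T=[(.036,.024,.064),(.036,-.024,.064),(-.036,-.024,.064),(-.036,.024,.064)]
ob=[("top",t(412,78),T[1]),("top",t(382,238),T[2]),("top",t(262,210),T[3]),
("side",s(147,207),T[0]),("side",s(362,190),T[2]),("side",s(303,258),T[3]),("side",s(308,380),(-.036,.024,0))]
for sel in("top","side","both"):
  O=[o for o in ob if sel in(o[0],"both")]
  def f(v):
    x,y,a,z,rx,ry=v
    M=R.from_euler("ZYX",[a,ry,rx]).as_matrix()
    r=[proj(n,[M@np.array(L)+[x,y,z]])[0]-u for n,u,L in O]
    return np.r_[np.ravel(r),(z-.060)/.003,rx/.03,ry/.03]
  q=least_squares(f,[.65,-.015,-.226,.06,0,0]).x;print(sel,q.round(4),"loc",loc(q[:2]).round(4))
print("expected seat loc ~",(.600+.042,"top .128/side .134"))
```

```text
top [ 0.6559 -0.0184 -0.2103  0.06    0.0009  0.0031] loc [0.6433 0.1291]
side [ 0.6607 -0.0145 -0.2314  0.0597 -0.0051  0.0008] loc [0.6471 0.1339]
both [ 6.596e-01 -1.820e-02 -2.350e-01  5.750e-02  4.000e-04 -6.400e-03] loc [0.6469 0.1301]
expected seat loc ~ (0.642, 'top .128/side .134')
```

```bash
python3 -c "
from cell import manip
print(manip.get_state()['clock']);print(manip.job_done())"
```

```text
11.45
the job is handed in; nothing more can be done
None
```

I fitted the six-well aluminium block onto the shaker and handed the job in at 11.45 s. I set it in front of the toes, pressed the plate down about 8 mm with 8–9 N, and slid it back until it met the stops. I then let it rise, released it and drew the arm clear. The highest force I read at the wrist was about 28 N.

**What the last checks showed**
- **Lock:** when the block came up, it resisted being lifted any further with about 19 N, so both ears are held under the toes.
- **Height and level:** the final pictures put its underside at about 60 mm, as expected with the plate 2 mm down. It is level to within about 0.5°.
- **Other things:** the twelve-well block and the other things in the final side picture look unmoved.

**What was off or disagreed**
- **Cameras:** they differ by about 5 mm sideways (0.129 against 0.134 m). Within each camera, though, the block lines up with the shaker to about 1 mm.
- **Front-to-back position:** the block sits about 1 mm short of the stops, about 2 mm behind the middle of the pockets. A nudge to centre it moved it only about 0.9 mm before friction held it. It is still within the 3 mm of play.
- **Gripper tilt:** the gripper leaned 1–2° while working, but the block did not take up that tilt.

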